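# Lock control modules in their carrier

### The job

Take the control module out of the slanted holder and stand it upright and fully down in the empty middle bay of the carrier, in line with its two neighbours. Then swing the carrier's hinged hold-down bail up and over the three modules until it snaps fully home, and let go. Leave the two neighbour modules in their bays and do not disturb the other things on the bench.

Things in the scene. Friction and masses are not known exactly. Their poses are not given: they have to be found in the camera images.
- module: the module to be loaded: black box with two thin alloy bands, 50 (own x) x 40 (own y) x 75 (own z) mm, 0.24 to 0.42 kg; origin at the centre of its underside, z towards its top (four screws); lowest 10 mm 2 mm slimmer all round. It starts in the holder, z leaning 30 deg to the holder's -x. Two like it stand in the carrier; it may go in either way round.
- holder: fixed alloy pocket on a dark base, origin under the base at bench height. The pocket (54 x 44 mm inside, walls rising 28 mm above its floor, 5 mm thick) leans 30 deg from vertical towards the holder's own -x, so the module must be gripped on the 47 mm that stand proud and drawn out along its own slanted z.
- carrier: fixed dark steel base 110 (x) x 262 (y) x 12 mm, origin centred under it, z up, front (own -x) roughly towards the robot. On it three bays side by side along own y, 54 (x) x 44 (y) mm inside, centres at y = -48, 0, +48 mm, with walls 12 mm high, 4 to 5 mm thick. Hinge cheeks 46 mm high at x = -45, y = +-82 mm; ball-catch posts 96 mm high at x = -10, y = +-124 mm.
- bay (a point): centre of the floor of the empty middle bay, 12 mm above the bench; axes as the carrier's. A seated module's origin is here.
- left_module: module already standing in the bay at the carrier's +y; same kind and size, origin under its centre.
- right_module: module already standing in the bay at the carrier's -y; same kind and size, origin under its centre.
- bail (a joint): angle (rad) of the bail, a U of 12 mm round steel bar: cross bar 180 mm long along carrier y, arms 88 mm from hinge axis to bar centre, at y = +-90 mm. At 0 it points to carrier -x, 10 deg above level; growing, the bar rises over the top and comes down over the modules. Home at 2.08, on its stop: bar 11 mm to +x of the bay centre, 5 mm clear of the module tops.
- bail_bar (a point): middle of the bail's cross bar, on the bar's centre line; its y axis lies along the bar.
- bail_hinge (a point): point on the bail's hinge axis (its y), midway between the cheeks, 30 mm above the bench, 45 mm to -x of the bay centre; axes as the carrier's. Stiff hinge (0.12 N m, bail stays where left). From 1.79 rad two sprung ball catches push the bail back, up to about 8 N at the bar near 1.85; past 1.97 they pull it home. A module standing proud blocks it.
- fuse_box: bystander: black stepped fuse box 80 x 120 x 60 mm, loose, origin under its centre.
- screwdriver: bystander: loose screwdriver 190 mm long lying on the bench.
- spray_can: bystander: loose can 60 mm in diameter and 150 mm tall, upright, origin under its centre.

How it is judged (in metres and radians):
On the way, in this order (a step that is already met when the one before it is completed fails the run):
1. the module stands upright and fully down in the middle bay, released, the bail still open (horizontal distance between module and bay below 0.005 m and z of module in the frame of bay between -0.004 and 0.004 m and angle between module's own z axis and vertical below 0.07 rad and value of joint bail below 1.5 rad and contact force between the fingers and module below 0.2 N), for 0.2 s.
2. the bail has been swung over the modules and has snapped home (value of joint bail above 2.03 rad), for 0.2 s.
At the end, for the whole second after the job is handed in: The module stands at rest upright (within 4 deg) in the middle bay, within 5 mm of its centre and 4 mm of its floor; both neighbours still stand in their bays, upright within 4 deg and moved less than 8 mm; the bail is within 0.05 rad of its end stop (above 2.03 rad) (horizontal distance between module and bay below 0.005 m and z of module in the frame of bay between -0.004 and 0.004 m and angle between each of module, left_module, right_module's own z axis and vertical below 0.07 rad and value of joint bail above 2.03 rad and linear speed of module below 0.02 m/s and distance of each of left_module, right_module from where it was at the start of the episode below 0.008 m); the robot touches nothing.
It fails at once if the fuse_box is pushed more than 30 mm (distance of fuse_box from where it was at the start of the episode above 0.03 m).
It fails at once if the screwdriver is pushed more than 30 mm (distance of screwdriver from where it was at the start of the episode above 0.03 m).
It fails at once if the spray can is pushed more than 30 mm (distance of spray_can from where it was at the start of the episode above 0.03 m).
It fails at once if the spray can or the fuse box is tipped over (angle between any of spray_can, fuse_box's own z axis and vertical above 0.5 rad).
It also fails if it takes over 64 s, if anything falls off the work surface, if the arm or the gripper's body presses on something with over 40 N, if the wrist force passes 120 N, or if a joint passes its speed limit or range.

### The arm

A 6-joint arm with a two-finger parallel gripper is mounted at the origin on the work surface. World frame = base frame: x ahead of the robot, y to its left, z up, the work surface at z = 0. Lengths are in mm, angles in degrees, forces in N, time in s.
With the tool pointing down it reaches from about 325 to 900 mm from the base axis. Payload 6.1 kg.
Tool frame: the origin (TCP) lies between the finger pads; the fingertips stand 25 mm ahead of it and the grasp point (between the pads) lies 6 mm ahead of it; z points along the fingers, y is the line along which they close (so a half turn about z gives the same grasp; the last joint's range is limited). The gripper opens to 85 mm and grips with 20 to 120 N. Pads are 22 mm wide; open, the fingers measure 114 mm over their backs; the gripper's body (76 mm by 85 mm) begins 54 mm behind the grasp point. The pads swing forward as they close: fully open they stand 13 mm farther back than shut.
Start: joints at [60.671, 12.628, 87.462, -0, 79.91, -7.225], TCP at [235.186, 579.054, 256.3] pointing down, gripper open.
Joint ranges: [-170.65, 170.65], [-52.31, 119.04], [5.05, 147.46], [-71.25, 251.25], [11.57, 151.72], [-153.62, 153.62]. Speed limits (degrees/s): [147.25, 147.25, 172.46, 180, 180, 180].

### API

Orientations are given as a 3x3 rotation matrix whose columns are the frame's x, y, z axes.
In Python, from rig import arm gives the robot as it stands.
- The arm moves only by the tool send_rows, never from a script. Its arguments are lists of equal length, an entry for each row: "delta_pos": the shift along the world's x, y, z in m, a list of three; "twist": the turn, a rotation vector about the world's x, y, z in rad, a list of three; "grip": the finger opening in m, from 0 to 0.0854. A call has 1 to 8 rows; each row shifts and turns the commanded pose from where the row before left it; what a row does not reach is not made up. A row lasts 1/12 s, in which the tool goes at most 41.7 mm and 7.16 degrees, less where a joint would pass 70% of its speed; a pose out of reach is approached as far as the arm can. A call with a gripper value outside its range is refused whole. The fingers move at their own pace and stop on an object; the grip force is fixed at half the most. Time passes only in rows, so rows that do not move let the fingers close. It gives the time, the measured TCP pose, the force, the opening and the grip force at its end, in the units of the state.
- arm.get_state(): the state, without advancing time (a new reading comes with each control period).
- arm.grab_frame(name): name is "side" or "top"; returns a dict with "image" (384x512x3 uint8, blue, green, red), "fx", "fy", "cx", "cy" (pixels), "k1" (the pictures are not rectified: a ray, as slopes to the right and down, at radius r is drawn at 1 + k1 r^2 times it, then the intrinsics apply), "pose" (4x4, takes a point from camera to world coordinates). Camera axes: x right, y down, z forward; pixel columns grow to the right and rows downward; lengths in mm; the calibration is good to about 2 mm. A picture is of the moment at which its call begins. There is no depth.
- arm.hand_in(): hands the job in; it is judged then, once.
Trained networks look in a picture, given as the dict that the camera call returned (one of the last four; its "shot" number tells which), for a name from the list of things; names that differ only in an ending like _2 or _b are one class to them, and where a whole thing is asked for, a point or a joint stands for the part that bears it (a point fixed in the world has none). Each returns a list of dicts, best first, with "p" (0 to 1); they miss things now and then, are a little off and sometimes report something else, mostly with a low value. They report only what shows in the picture. A call takes as long as a camera call.
- arm.find_in(picture, thing): "at" ([row, column] in pixels, amid what is visible of it).
- arm.spot_point(picture, thing): "at" ([row, column] in pixels: a listed point, or the origin of a listed thing).
The state is a dict: "clock": time; "joint_positions": joint angles; "qd": joint speeds; "tau": joint torques, N m; "tcp_pos": TCP position; "tcp_rot": TCP orientation; "contact_force": force on the tool from outside, world axes, zero at the start; "wrist_torque": the same for the moment, N m; "finger_gap": finger opening in mm; "grip_force": force on a finger pad.
Only numpy, scipy, OpenCV 4.12 (cv2) and the standard library are available. Lean on these libraries where they do the work, as an engineer would, in place of code of your own. Each camera call takes 0.05 s, during which the arm holds its last target. There are 200 camera calls.

## Working session

There is one attempt and no reset: what is moved stays moved. The work goes in short steps, Python scripts to look and compute and a tool call to move; the robot and the scene stay as the last step left them, time stands still between calls to the robot, and variables do not carry over. Pictures are saved under pics/ and viewed, at most 10 in all, crops included, and the job is handed in when it is done.

Besides the shell and the picture viewer there is one more tool, called after "Request:" as name(argument=value, ...), one argument or row to a line, values as JSON. send_rows: Moves the arm, as the interface text tells. Its arguments: {"type":"object","properties":{"delta_pos":{"type":"array"},"twist":{"type":"array"},"grip":{"type":"array"}},"required":["delta_pos","twist","grip"]}

```bash
ls; mkdir -p pics
cat > h.py <<'E'
import numpy as np, cv2
from rig import arm
def ray(f,at):
    v,u=at; x=(u-f["cx"])/f["fx"]; y=(v-f["cy"])/f["fy"]
    rd=np.hypot(x,y); r=rd
    for _ in range(20): r=rd/(1+f["k1"]*r*r)
    s=r/rd if rd>0 else 1
    P=np.array(f["pose"]); d=P[:3,:3]@np.array([x*s,y*s,1]); return P[:3,3],d/np.linalg.norm(d)
def proj(f,p):
    P=np.array(f["pose"]); c=P[:3,:3].T@(np.array(p,float)-P[:3,3]); x,y=c[:2]/c[2]
    k=1+f["k1"]*(x*x+y*y); return np.array([f["cy"]+f["fy"]*y*k, f["cx"]+f["fx"]*x*k])
def tri(obs):
    A=np.zeros((3,3));b=np.zeros(3)
    for f,at in obs:
        o,d=ray(f,at);M=np.eye(3)-np.outer(d,d);A+=M;b+=M@o
    p=np.linalg.solve(A,b); return p,[np.round(proj(f,p)-np.array(at),1).tolist() for f,at in obs]
E
cat > a.py <<'E'
from h import *
np.set_printoptions(precision=1,suppress=True)
F={n:arm.grab_frame(n) for n in("side","top")}
for n in F:
    cv2.imwrite(f"pics/{n}0.png",F[n]["image"]); print(n,F[n]["fx"],F[n]["k1"],np.array(F[n]["pose"]))
for t in "module holder carrier bay left_module right_module bail_bar bail_hinge fuse_box screwdriver spray_can".split():
    r={n:arm.spot_point(F[n],t) for n in F}
    s={n:[(np.round(q["at"],1).tolist(),round(q["p"],2)) for q in r[n][:3]] for n in F}
    print(t,s)
    if r["side"] and r["top"]: print("   ",*tri([(F[n],r[n][0]["at"]) for n in F]))
print(arm.get_state())
E
python3 a.py
```

```text
pics
side 481.9858501816107 0.013511142564313 [[   0.7   -0.5    0.5 -174.3]
 [  -0.7   -0.5    0.5 -768.2]
 [   0.    -0.7   -0.7  998.7]
 [   0.     0.     0.     1. ]]
top 365.96654586966326 -0.03390478052923953 [[ -0.   -1.    0.2 365.1]
 [ -1.    0.    0.  -25.4]
 [ -0.   -0.2  -1.  966.8]
 [  0.    0.    0.    1. ]]
module {'side': [([151.6, 240.7], 0.85)], 'top': [([140.3, 176.9], 0.61), ([201.0, 321.9], 0.2)]}
    [675.9 190.   27.2] [[0.1, -0.4], [-0.4, 0.3]]
holder {'side': [([157.0, 241.0], 0.82)], 'top': [([145.5, 182.0], 0.7)]}
    [664.8 177.7  17.2] [[0.1, -0.6], [-0.7, 0.5]]
carrier {'side': [([226.3, 313.2], 0.76)], 'top': [([157.7, 314.5], 0.59), ([172.3, 319.3], 0.24), ([144.7, 181.0], 0.23)]}
    [ 626.9 -181.   -12.9] [[-0.1, 0.5], [0.4, -0.3]]
bay {'side': [([221.2, 313.2], 0.65)], 'top': [([152.6, 320.2], 0.63)]}
    [ 625.9 -187.8   17.4] [[-1.0, 3.0], [2.9, -1.8]]
left_module {'side': [([211.3, 299.8], 0.97)], 'top': [([157.1, 293.1], 0.56)]}
    [ 627.8 -122.     4.2] [[0.1, -0.5], [-0.5, 0.3]]
right_module {'side': [], 'top': [([156.2, 333.8], 0.77)]}
bail_
[... 410 characters left out ...]
48.6, 161.7], 0.44)], 'top': [([205.2, 98.0], 0.6)]}
    [506.7 403.4   9.6] [[-0.0, -0.2], [-0.2, 0.2]]
spray_can {'side': [([263.2, 378.1], 0.65)], 'top': [([137.2, 178.7], 0.59)]}
    [ 888.6   12.1 -374.1] [[-31.7, -65.4], [-18.9, 68.5]]
{'clock': 1.2, 'joint_positions': array([60.7, 12.6, 87.5,  0. , 79.9, -7.2]), 'qd': array([ 0. ,  0.1,  0.1, -0. , -0. ,  0. ]), 'tau': array([  0. , -49.7, -39. ,   0. ,   0. ,   0. ]), 'tcp_pos': array([235.2, 579. , 256.3]), 'tcp_rot': array([[-0.9,  0.4, -0. ],
       [ 0.4,  0.9,  0. ],
       [ 0. ,  0. , -1. ]]), 'contact_force': array([-0.9,  0.7,  0. ]), 'wrist_torque': array([ 0., -0.,  0.]), 'grip_force': 0.0, 'finger_gap': 85.23346452283823}
```

Run:
```python
import cv2
a=cv2.imread("pics/side0.png")[100:290,170:420]; cv2.imwrite("pics/s1.png",cv2.resize(a,(780,593),interpolation=cv2.INTER_CUBIC))
a=cv2.imread("pics/top0.png")[90:280,150:400]; cv2.imwrite("pics/t1.png",cv2.resize(a,(780,593),interpolation=cv2.INTER_CUBIC))
```

```text
(no output)
```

View pics/s1.png

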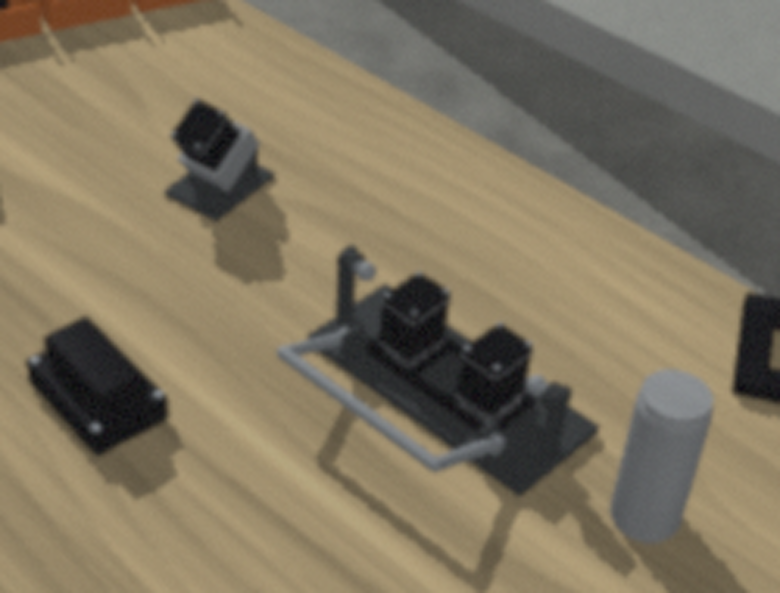

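View pics/t1.png

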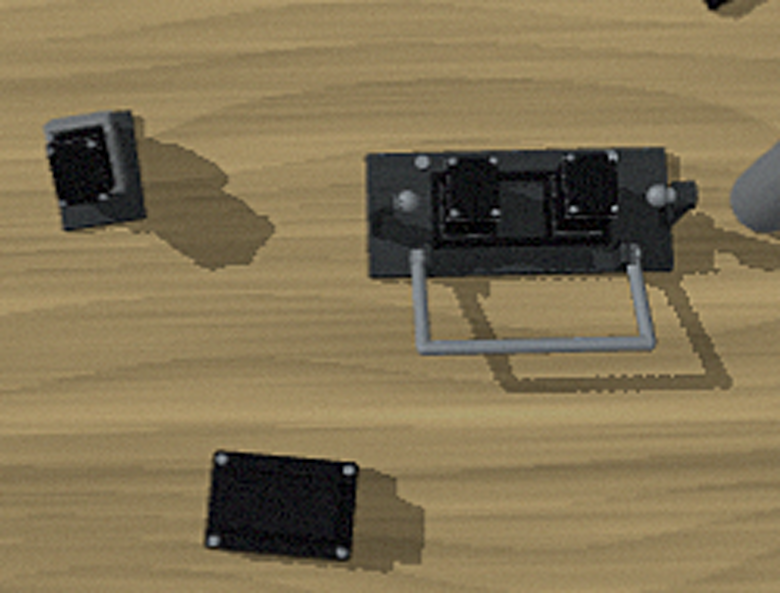

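Run:
```python
from h import *
def g(n): return np.mean([arm.grab_frame(n)["image"].astype(float) for _ in range(6)],0)
T,S=g("top"),g("side"); np.savez("avg.npz",T=T,S=S)
def crop(A,r0,r1,c0,c1,k):
    a=np.clip(255*(A[r0:r1,c0:c1]/255)**0.5,0,255).astype(np.uint8)
    a=cv2.resize(a,None,fx=k,fy=k,interpolation=cv2.INTER_CUBIC)
    for i in range(r0,r1):
        if i%10==0: cv2.putText(a,str(i),(0,int((i-r0+.5)*k)+4),0,.35,(0,0,255),1); cv2.line(a,(25,int((i-r0+.5)*k)),(32,int((i-r0+.5)*k)),(0,0,255),1)
    for i in range(c0,c1):
        if i%10==0: cv2.putText(a,str(i),(int((i-c0+.5)*k)-10,10),0,.35,(0,0,255),1); cv2.line(a,(int((i-c0+.5)*k),12),(int((i-c0+.5)*k),18),(0,0,255),1)
    return a
cv2.imwrite("pics/ct.png",crop(T,132,208,262,374,7))
cv2.imwrite("pics/cs.png",crop(S,175,262,255,367,6.8))
a=crop(T,120,170,158,204,8);b=crop(S,124,174,215,265,8)
cv2.imwrite("pics/ho.png",np.hstack([a,b]))
```

```text
(no output)
```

View pics/ct.png

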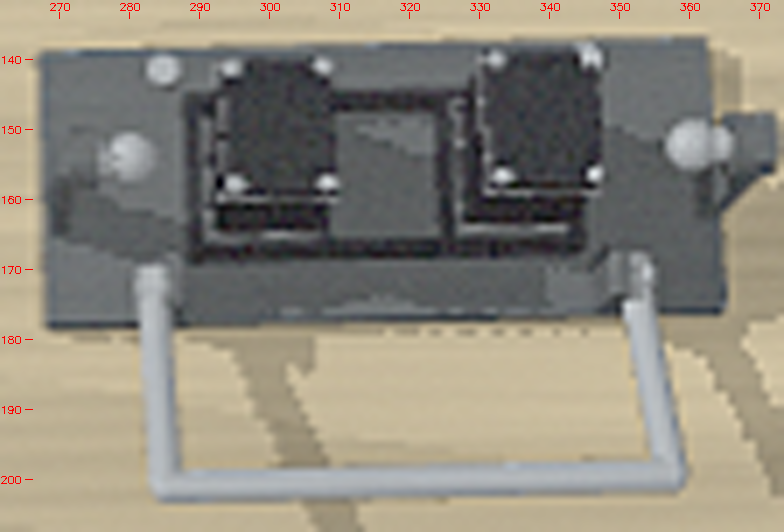

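View pics/cs.png

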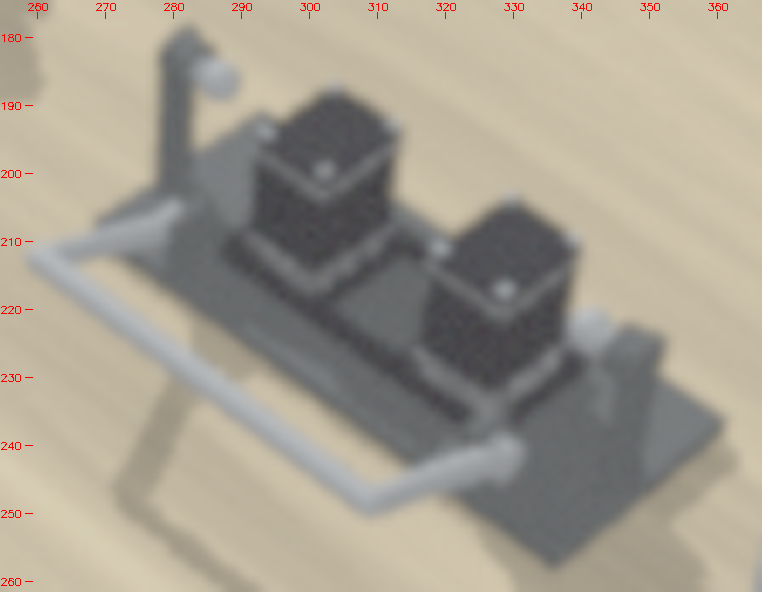

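View pics/ho.png

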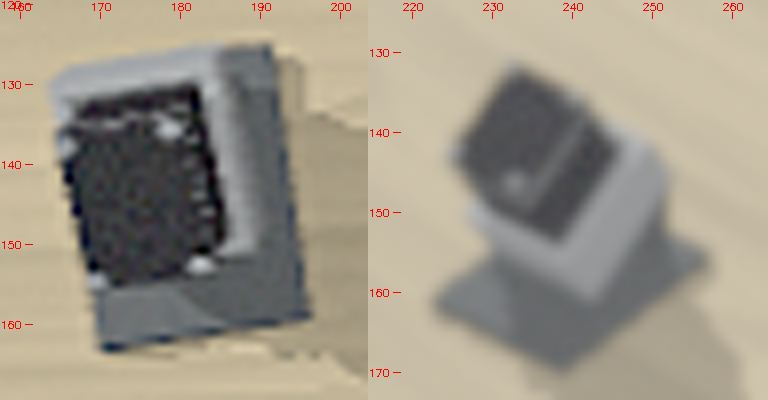

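```bash
cat > fit.py <<'E'
from h import *
from scipy.optimize import least_squares
from scipy.spatial.transform import Rotation as R
np.set_printoptions(precision=2,suppress=True)
T=arm.grab_frame("top");S=arm.grab_frame("side")
# (cam,(col,row),weight)
sg=[(1,1),(1,-1),(-1,1),(-1,-1)]  # +x+y, +x-y, -x+y, -x-y
NL_T=[(294.5,141.3),(307.5,141),(295,157.7),(308.3,157.5)]
NR_T=[(332.5,140),(346,139.8),(333.2,156.6),(346.7,156.4)]
NL_S=[(303.5,187.5),(312.5,193),(293.5,193.7),(302.3,199.5)]
NR_S=[(329.5,204),(338.8,210),(319.2,211),(328.5,217)]
BT=[((55,131,12),(267.5,139.3)),((55,-131,12),(362,137.5)),((-55,131,0),(268.3,178.3)),((-55,-131,0),(365.3,176))]
BS=[((-55,-131,0),(336.3,257.5)),((55,-131,12),(361,237)),((-55,131,12),(269,206.5))]
M_T=[(166,138),(179,135.5),(170,154.5),(182.5,152.5)]
M_S=[(233,131.5),(240,136),(225.5,142.5),(232.8,146.2)]
def rz(a): return R.from_rotvec([0,0,a])
def pr(f,p,off): return proj(f,p)[::-1]+off
def model(q,hyp):
    cx,cy,yaw,sx,sy,th,mx,my,mz,hy=q[:10]; oT=q[10:12];oS=q[12:14]; r=[];lab=[]
    C=lambda p: rz(yaw).apply(p)+[cx,cy,0]
    def add(f,p,uv,l): r.extend(pr(f,p,oT if f is T else oS)-np.array(uv)); lab.append(l)
    for k,(a,b) in enumerate(sg):
        for y0,t,s in((48,NL_T,NL_S),(-48,NR_T,NR_S)):
            p=C([a*sx,y0+b*sy,87]); add(T,p,t[k],'nT');add(S,p,s[k],'nS')
    for p,uv in BT: add(T,C(p),uv,'bT')
    for p,uv in BS: add(S,C(p),uv,'bS')
    a=np.radians(10)+th
    for y,t,s in((90,(285.3,200.7),(261,212.7)),(-90,(358,199.3),(309.5,248))):
        p=C([-45-88*np.cos(a),y,30+88*np.sin(a)]);add(T,p,t,'barT');add(S,p,s,'barS')
    # holder module: lean about local y, towards holder -x ; world corner labels
    H=rz(hy)*R.from_rotvec([0,-np.pi/6,0])  # z leans to -x
    for k,(a,b) in enumerate(sg):  # world signs: a->world x, b->world y ; holder -x=+y => holder x=-y world, holder y=+x world
        ex,ey=(sx,sy) if hyp=='A' else (sy,sx)
        p=H.apply([-b*ex,a*ey,75])+[mx,my,mz]; add(T,p,M_T[k],'mT');add(S,p,M_S[k],'mS')
    r.extend(q[10:14]/1.0); return np.array(r),lab
for hyp in "AB":
    f=least_squares(lambda q:model(q,hyp)[0],[625,-181,0,20,15,0,670,180,30,-1.5]+[0]*4,loss='soft_l1')
    print(hyp,f.cost,f.x,"yaw",np.degrees(f.x[[2,5,9]]))
    r,l=model(f.x,hyp); r=r[:-4].reshape(-1,2)
    print(" ".join(f"{a}{np.round(b,1)}" for a,b in zip(l,r)))
E
python3 fit.py
```

```text
A 23.236501432829876 [ 623.7  -181.01   -0.     20.82   17.34    0.24  642.97  143.53   37.03
   -1.43    0.4    -0.02   -0.22    0.13] yaw [ -0.05  13.86 -82.08]
nT[-0.5  0.1] nS[-0.1 -0.6] nT[-0.2  0.5] nS[-0.2 -0.3] nT[0.3 0.1] nS[ 0.  -0.1] nT[0.1 0.4] nS[0.3 0.2] nT[-0.4 -0.2] nS[-0.1 -0.1] nT[0.1 0. ] nS[ 0.1 -0.1] nT[ 0.3 -0.3] nS[0.2 0.2] nT[ 0.5 -0.1] nS[0.7 0.6] bT[-0.7 -1. ] bT[ 1.1 -1.3] bT[-0.5  0.5] bT[-0.5  0.7] bS[0.  1.9] bS[ 1.1 -1.3] bS[-1.2  0.3] barT[0.3 0. ] barS[-0.5 -0.4] barT[-0.2 -0.2] barS[-0.2  0.2] mT[1.4 2.9] mS[-0.9  5.8] mT[0.8 0.5] mS[0.6 0.1] mT[-1.  -0.3] mS[-0.5 -0.2] mT[-1. -3.] mS[ 0.7 -5. ]
B 19.292033712947383 [ 623.75 -181.1    -0.     21.15   16.81    0.24  643.24  143.16   37.18
   -1.42    0.37   -0.     -0.26    0.12] yaw [ -0.05  13.85 -81.64]
nT[-0.3 -0.1] nS[ 0.1 -0.5] nT[0.  0.4] nS[-0.  -0.2] nT[ 0.1 -0.1] nS[-0.1 -0.3] nT[-0.1  0.3] nS[ 0.2 -0. ] nT[-0.2 -0.1] nS[-0.  0.] nT[0.3 0.2] nS[0.2 0.1] nT[ 0.1 -0.2] nS[0.  0.2] nT[0.3 0.1] nS[0.5 0.5] bT[-0.7 -1. ] bT[ 1.1 -1.3] bT[-0.5  0.5] bT[-0.5  0.7] bS[0.  1.9] bS[ 1.1 -1.3] bS[-1.2  0.3] barT[0.3 0. ] barS[-0.5 -0.4] barT[-0.2 -0.2] barS[-0.2  0.2] mT[2.4 1.1] mS[0.7 5.2] mT[-0.6 -0.5] mS[ 0.6 -0.3] mT[0.5 0.7] mS[-0.4  0.3] mT[-1.8 -1.1] mS[-0.8 -4.4]
```

```bash
cat >> fit.py <<'E'
print("----")
oT,oS=f.x[10:12],f.x[12:14]; P=[]
for t,s in zip(M_T,M_S):
    p,e=tri([(T,(np.array(t)-oT)[::-1]),(S,(np.array(s)-oS)[::-1])]); P.append(p); print(p,e)
P=np.array(P); print(np.linalg.norm(P[0]-P[1]),np.linalg.norm(P[2]-P[3]),np.linalg.norm(P[0]-P[2]),np.linalg.norm(P[1]-P[3]))
n=np.cross(P[1]-P[2],P[0]-P[3]); n/=np.linalg.norm(n); print(n,P.mean(0), np.linalg.norm(P[0]-P[3]),np.linalg.norm(P[1]-P[2]))
E
python3 fit.py | sed -n '/----/,$p'
```

```text
----
[653.08 197.7  115.38] [[-0.3, 0.2], [0.1, -0.3]]
[658.46 167.87 111.19] [[0.3, -0.2], [-0.1, 0.3]]
[617.15 192.98  92.78] [[-0.1, 0.1], [0.0, -0.1]]
[621.1  162.    93.06] [[0.0, -0.0], [-0.0, 0.0]]
30.603744088340225 31.22471571255004 42.705752777301214 41.93342405058678
[-0.47 -0.13  0.87] [637.45 180.14 103.1 ] 52.86883624742204 51.72249813275078
```

```bash
sed -i 's/p=H.apply(\[-b\*ex,a\*ey,75\])/p=H.apply([a*ex,b*ey,75])/; s/30,-1.5\]+/30,0.14]+/; s/in "AB"/in "A"/' fit.py; python3 fit.py | sed '/----/,$d'
```

```text
A 6.85957564022146 [ 623.77 -180.99   -0.     21.15   16.32    0.24  674.66  185.23   38.05
    0.13    0.41    0.02   -0.23    0.13] yaw [-0.04 13.84  7.5 ]
nT[-0.1 -0. ] nS[ 0.2 -0.5] nT[0.2 0.4] nS[ 0.1 -0.1] nT[-0.1 -0. ] nS[-0.2 -0.4] nT[-0.3  0.3] nS[ 0.1 -0.1] nT[ 0.  -0.1] nS[0.1 0.1] nT[0.5 0.2] nS[0.3 0.2] nT[-0.1 -0.2] nS[-0.1  0.1] nT[0.1 0.1] nS[0.3 0.4] bT[-0.7 -0.9] bT[ 1.1 -1.3] bT[-0.5  0.5] bT[-0.5  0.7] bS[0.  1.9] bS[ 1.1 -1.3] bS[-1.2  0.3] barT[0.3 0.1] barS[-0.5 -0.4] barT[-0.2 -0.2] barS[-0.2  0.2] mT[-0.  -0.2] mS[-0.4  0.3] mT[0.2 0.3] mS[ 0.4 -0.4] mT[-0.3 -0.1] mS[-0.3 -0. ] mT[ 0.2 -0. ] mS[0.2 0.2]
```

```bash
cat > plan.py <<'E'
from h import *
from scipy.spatial.transform import Rotation as R
np.set_printoptions(precision=5,suppress=True)
yaw=np.radians(7.5); MO=np.array([674.7,185.2,38.0])
RM=(R.from_rotvec([0,0,yaw])*R.from_rotvec([0,-np.pi/6,0])).as_matrix()
def toolrot(RM): y=RM[:,0]; z=-RM[:,2]; return np.c_[np.cross(y,z),y,z]
def delta(p,Rt,n):
    s=arm.get_state(); d=(np.array(p)-s["tcp_pos"])/1000; w=(R.from_matrix(Rt)*R.from_matrix(s["tcp_rot"]).inv()).as_rotvec()
    print("clock",s["clock"],"total",d,w,np.degrees(np.linalg.norm(w)),"per row",d/n,w/n)
E
python3 - <<'E'
from plan import *
delta(MO+RM[:,2]*140,toolrot(RM),16)
E
```

```text
clock 2.1 total [ 0.37008 -0.40299 -0.09707] [ 0.33521 -0.43371 -1.02896] 66.79878120994076 per row [ 0.02313 -0.02519 -0.00607] [ 0.02095 -0.02711 -0.06431]
```

Request:
send_rows(
  delta_pos=[
    [0.0231,-0.0252,-0.003],
    [0.0231,-0.0252,-0.003],
    [0.0231,-0.0252,-0.003],
    [0.0231,-0.0252,-0.003],
    [0.0231,-0.0252,-0.003],
    [0.0231,-0.0252,-0.003],
    [0.0231,-0.0252,-0.003],
    [0.0231,-0.0252,-0.003],
  ],
  twist=[
    [0.021,-0.0271,-0.0643],
    [0.021,-0.0271,-0.0643],
    [0.021,-0.0271,-0.0643],
    [0.021,-0.0271,-0.0643],
    [0.021,-0.0271,-0.0643],
    [0.021,-0.0271,-0.0643],
    [0.021,-0.0271,-0.0643],
    [0.021,-0.0271,-0.0643],
  ],
  grip=[0.085,0.085,0.085,0.085,0.085,0.085,0.085,0.085],
)

```text
clock: 2.77
tcp_pos: [420.9, 376.1, 232.5]
tcp_rot: [[-0.608, 0.754, 0.249], [0.791, 0.603, 0.105], [-0.071, 0.261, -0.963]]
contact_force: [0.1, 0.2, 0.2]
finger_gap: 85.0
grip_force: 0.0
```

Request:
send_rows(
  delta_pos=[
    [0.0231,-0.0252,-0.003],
    [0.0231,-0.0252,-0.003],
    [0.0231,-0.0252,-0.003],
    [0.0231,-0.0252,-0.003],
    [0.0231,-0.0252,-0.003],
    [0.0231,-0.0252,-0.003],
    [0.0231,-0.0252,-0.003],
    [0.0231,-0.0252,-0.003],
  ],
  twist=[
    [0.021,-0.0271,-0.0643],
    [0.021,-0.0271,-0.0643],
    [0.021,-0.0271,-0.0643],
    [0.021,-0.0271,-0.0643],
    [0.021,-0.0271,-0.0643],
    [0.021,-0.0271,-0.0643],
    [0.021,-0.0271,-0.0643],
    [0.021,-0.0271,-0.0643],
  ],
  grip=[0.085,0.085,0.085,0.085,0.085,0.085,0.085,0.085],
)

```text
clock: 3.43
tcp_pos: [605.7, 174.3, 208.6]
tcp_rot: [[-0.127, 0.858, 0.498], [0.992, 0.11, 0.065], [0.001, 0.502, -0.865]]
contact_force: [-0.4, 0.3, -0.6]
finger_gap: 85.1
grip_force: 0.0
```

Run:
```python
from plan import *
delta(MO+RM[:,2]*140,toolrot(RM),4)
print(arm.get_state()["joint_positions"])
```

```text
clock 3.4333 total [-0.00044  0.00176 -0.04931] [-0.00168  0.00216  0.00309] 0.2363379603097376 per row [-0.00011  0.00044 -0.01233] [-0.00042  0.00054  0.00077]
[  9.36097  -2.90802 114.05599  -1.52473  38.74058   2.99189]
```

Request:
send_rows(
  delta_pos=[
    [0,0.0009,-0.0247],
    [-0.0004,0.0009,-0.0246],
    [0.0063,0.0008,-0.011],
    [0.0063,0.0008,-0.011],
    [0.0063,0.0008,-0.011],
    [0.0063,0.0008,-0.011],
    [0,0,0],
  ],
  twist=[
    [-0.001,0.001,0.0015],
    [-0.001,0.001,0.0015],
    [0,0,0],
    [0,0,0],
    [0,0,0],
    [0,0,0],
    [0,0,0],
  ],
  grip=[0.085,0.085,0.085,0.085,0.085,0.085,0.085],
)

```text
clock: 4.02
tcp_pos: [628.8, 180.5, 112.5]
tcp_rot: [[-0.134, 0.861, 0.491], [0.991, 0.117, 0.065], [-0.001, 0.495, -0.869]]
contact_force: [0.0, 1.1, 0.1]
finger_gap: 85.2
grip_force: 0.0
```

Run:
```python
from plan import *
delta(MO+RM[:,2]*64,toolrot(RM),4)
a=[]
for n,(r0,c0) in {"top":(90,130),"side":(90,190)}.items():
    im=np.mean([arm.grab_frame(n)["image"].astype(float) for _ in range(3)],0)[r0:r0+100,c0:c0+100]
    a.append(cv2.resize((255*(im/255)**.6).astype(np.uint8),(400,400),interpolation=cv2.INTER_CUBIC))
cv2.imwrite("pics/app.png",np.hstack(a))
```

```text
clock 4.0167 total [ 0.01413  0.00051 -0.01903] [ 0.00198 -0.0053  -0.00303] 0.3676804350291891 per row [ 0.00353  0.00013 -0.00476] [ 0.00049 -0.00132 -0.00076]
```

View pics/app.png

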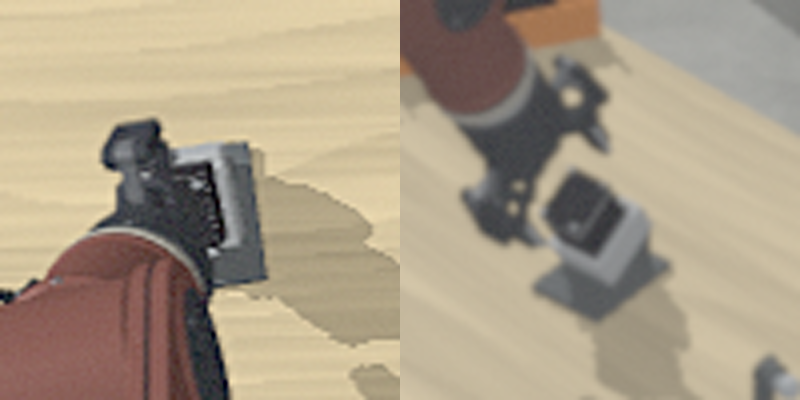

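Request:
send_rows(
  delta_pos=[
    [0.005,0.0002,-0.0065],
    [0.005,0.0002,-0.0065],
    [0.004,0.0001,-0.006],
    [0,0,0],
    [0,0,0],
    [0,0,0],
    [0,0,0],
    [0,0,0],
  ],
  twist=[
    [0.001,-0.0025,-0.0015],
    [0.001,-0.0025,-0.0015],
    [0,0,0],
    [0,0,0],
    [0,0,0],
    [0,0,0],
    [0,0,0],
    [0,0,0],
  ],
  grip=[0.085,0.085,0.085,0.085,0.07,0.06,0.056,0.056],
)

```text
clock: 4.98
tcp_pos: [643.7, 181.4, 96.3]
tcp_rot: [[-0.131, 0.857, 0.499], [0.991, 0.113, 0.066], [0.0, 0.503, -0.864]]
contact_force: [0.3, 0.5, -0.3]
finger_gap: 56.1
grip_force: 0.0
```

Request:
send_rows(
  delta_pos=[
    [0,0,0],
    [0,0,0],
    [0,0,0],
    [0,0,0],
    [0,0,0],
    [0,0,0],
  ],
  twist=[
    [0,0,0],
    [0,0,0],
    [0,0,0],
    [0,0,0],
    [0,0,0],
    [0,0,0],
  ],
  grip=[0.052,0.048,0.04,0.04,0.04,0.04],
)

```text
clock: 5.48
tcp_pos: [642.7, 181.3, 95.8]
tcp_rot: [[-0.131, 0.858, 0.497], [0.991, 0.113, 0.066], [0.0, 0.501, -0.865]]
contact_force: [-5.3, -1.1, 2.9]
finger_gap: 49.2
grip_force: 61.0
```

Request:
send_rows(
  delta_pos=[
    [-0.0015,-0.0002,0.0026],
    [-0.0025,-0.0003,0.0043],
    [-0.005,-0.0007,0.0087],
    [-0.005,-0.0007,0.0087],
    [-0.005,-0.0007,0.0087],
    [-0.005,-0.0007,0.0087],
    [-0.005,-0.0007,0.0087],
    [0,0,0],
  ],
  twist=[
    [0,0,0],
    [0,0,0],
    [0,0,0],
    [0,0,0],
    [0,0,0],
    [0,0,0],
    [0,0,0],
    [0,0,0],
  ],
  grip=[0.04,0.04,0.04,0.04,0.04,0.04,0.04,0.04],
)

```text
clock: 6.15
tcp_pos: [614.7, 177.5, 148.4]
tcp_rot: [[-0.131, 0.856, 0.5], [0.991, 0.113, 0.066], [0.0, 0.505, -0.863]]
contact_force: [1.0, -0.1, -1.9]
finger_gap: 49.1
grip_force: 63.8
```

Request:
send_rows(
  delta_pos=[
    [-0.005,-0.0007,0.0087],
    [-0.005,-0.0007,0.0087],
    [-0.005,-0.001,0.02],
    [-0.005,-0.001,0.03],
    [0,-0.001,0.03],
    [0,0,0.02],
    [0,0,0],
  ],
  twist=[
    [0,0,0],
    [0,0,0],
    [0,0,0],
    [0,0,0],
    [0,0,0],
    [0,0,0],
    [0,0,0],
  ],
  grip=[0.04,0.04,0.04,0.04,0.04,0.04,0.04],
)

```text
clock: 6.73
tcp_pos: [597.5, 173.4, 270.6]
tcp_rot: [[-0.131, 0.852, 0.507], [0.991, 0.112, 0.067], [0.001, 0.512, -0.859]]
contact_force: [1.2, -0.0, -0.9]
finger_gap: 49.2
grip_force: 63.9
```

Run:
```python
from plan import *
delta([623.8,-181,210],toolrot(np.eye(3)),12)
```

```text
clock 6.7333 total [ 0.02634 -0.35442 -0.06062] [-0.03581  0.53657 -0.12791] 31.671204817627498 per row [ 0.0022  -0.02954 -0.00505] [-0.00298  0.04471 -0.01066]
```

Request:
send_rows(
  delta_pos=[
    [0.0022,-0.0295,0],
    [0.0022,-0.0295,0],
    [0.0022,-0.0295,0],
    [0.0022,-0.0295,0],
    [0.0022,-0.0295,0],
    [0.0022,-0.0295,0],
    [0.0022,-0.0295,0],
    [0.0022,-0.0295,0],
  ],
  twist=[
    [-0.003,0.0447,-0.0107],
    [-0.003,0.0447,-0.0107],
    [-0.003,0.0447,-0.0107],
    [-0.003,0.0447,-0.0107],
    [-0.003,0.0447,-0.0107],
    [-0.003,0.0447,-0.0107],
    [-0.003,0.0447,-0.0107],
    [-0.003,0.0447,-0.0107],
  ],
  grip=[0.04,0.04,0.04,0.04,0.04,0.04,0.04,0.04],
)

```text
clock: 7.4
tcp_pos: [611.5, -64.5, 261.5]
tcp_rot: [[-0.042, 0.986, 0.163], [0.999, 0.04, 0.015], [0.008, 0.164, -0.986]]
contact_force: [0.6, 0.4, -2.4]
finger_gap: 49.2
grip_force: 63.9
```

Request:
send_rows(
  delta_pos=[
    [0.0022,-0.0295,0],
    [0.0022,-0.0295,0],
    [0.0022,-0.0295,0],
    [0.0022,-0.0295,0],
    [0,0,-0.03],
    [0,0,-0.03],
    [0,0,0],
    [0,0,0],
  ],
  twist=[
    [-0.003,0.0447,-0.0107],
    [-0.003,0.0447,-0.0107],
    [-0.003,0.0447,-0.0107],
    [-0.003,0.0447,-0.0107],
    [0,0,0],
    [0,0,0],
    [0,0,0],
    [0,0,0],
  ],
  grip=[0.04,0.04,0.04,0.04,0.04,0.04,0.04,0.04],
)

```text
clock: 8.07
tcp_pos: [618.8, -180.2, 199.4]
tcp_rot: [[0.001, 1.0, -0.018], [1.0, -0.0, 0.003], [0.003, -0.018, -1.0]]
contact_force: [0.5, 0.2, -1.7]
finger_gap: 49.2
grip_force: 63.7
```

Run:
```python
from plan import *
delta([623.8,-181,190],toolrot(np.eye(3)),3)
a=[]
for n,(r0,c0) in {"top":(100,260),"side":(140,240)}.items():
    im=np.mean([arm.grab_frame(n)["image"].astype(float) for _ in range(3)],0)[r0:r0+130,c0:c0+130]
    a.append(cv2.resize((255*(im/255)**.5).astype(np.uint8),(400,400),interpolation=cv2.INTER_CUBIC))
cv2.imwrite("pics/over.png",np.hstack(a))
```

```text
clock 8.0667 total [ 0.00503 -0.00076 -0.00941] [-0.00254 -0.01765  0.00049] 1.0218580886101278 per row [ 0.00168 -0.00025 -0.00314] [-0.00085 -0.00588  0.00016]
```

View pics/over.png

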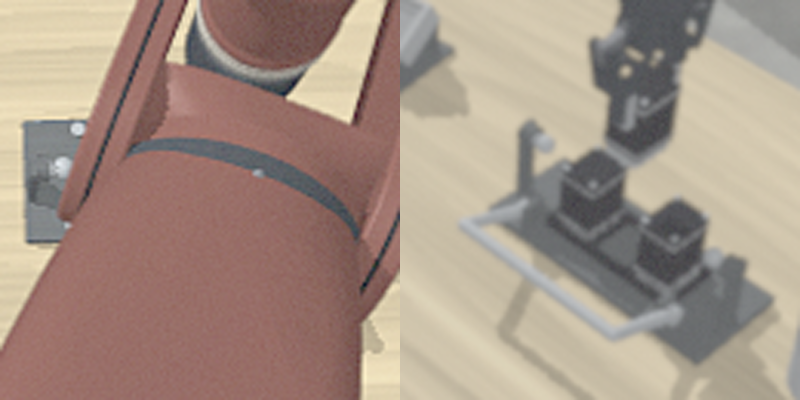

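Request:
send_rows(
  delta_pos=[
    [0.0025,-0.0004,-0.015],
    [0.0025,-0.0004,-0.015],
    [0,0,-0.015],
    [0,0,0],
    [0,0,0],
    [0,0,0],
  ],
  twist=[
    [-0.0013,-0.009,0],
    [-0.0012,-0.0087,0],
    [0,0,0],
    [0,0,0],
    [0,0,0],
    [0,0,0],
  ],
  grip=[0.04,0.04,0.04,0.04,0.04,0.04],
)

```text
clock: 8.87
tcp_pos: [626.8, -182.0, 160.5]
tcp_rot: [[0.0, 1.0, 0.009], [1.0, -0.0, -0.004], [-0.004, 0.009, -1.0]]
contact_force: [-0.3, -0.1, -1.7]
finger_gap: 49.2
grip_force: 63.8
```

Run:
```python
from plan import *
delta([623.8,-181,90],toolrot(np.eye(3)),6)
s=arm.get_state();p=s["tcp_pos"]; f=arm.grab_frame("side"); im=np.mean([arm.grab_frame("side")["image"].astype(float) for _ in range(6)],0)
o=np.array([-0.23,.13])
for c in [(-25,-20,10),(-23,-18,0),(-25,20,10),(25,-20,10),(-25,-20,75),(-21.15,-16.3,75)]:
    q=proj(f,[p[0]+c[0],p[1]+c[1],p[2]-66+c[2]])[::-1]+o; print(c,q)
r0,c0=170,285; k=10
a=cv2.resize((255*(im[r0:r0+50,c0:c0+60]/255)**.5).astype(np.uint8),None,fx=k,fy=k,interpolation=cv2.INTER_CUBIC)
for c in [(-25,-20,10),(-23,-18,0),(-25,20,10),(25,-20,10),(-23,18,0),(23,-18,0),(-21.15,-16.3,75)]:
    q=proj(f,[p[0]+c[0],p[1]+c[1],p[2]-66+c[2]])[::-1]+o
    cv2.circle(a,tuple(int(v) for v in (q-[c0,r0]+.5)*k),2,(0,0,255),-1)
cv2.imwrite("pics/chk.png",a)
```

```text
clock 8.8667 total [-0.00297  0.00103 -0.07047] [0.004   0.00942 0.00007] 0.5860650330937102 per row [-0.00049  0.00017 -0.01174] [0.00067 0.00157 0.00001]
(-25, -20, 10) [316.95243 204.67336]
(-23, -18, 0) [316.53988 206.63154]
(-25, 20, 10) [305.88634 197.34265]
(25, -20, 10) [328.94898 196.12382]
(-25, -20, 75) [319.25315 186.56698]
(-21.15, -16.3, 75) [319.14394 185.22094]
```

View pics/chk.png

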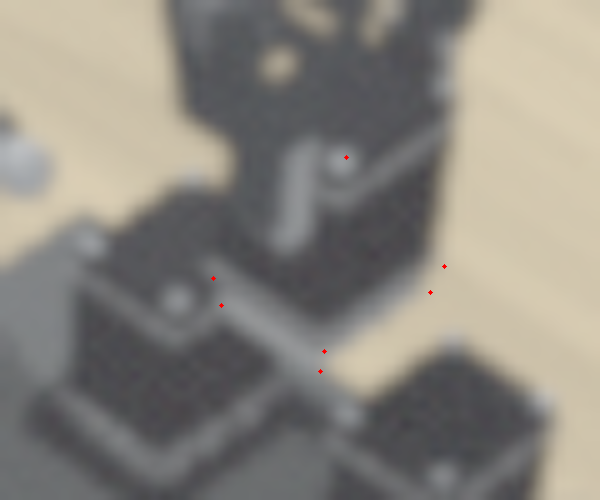

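Run:
```python
from plan import *
delta([623.8,-181,90],toolrot(np.eye(3)),6)
s=arm.get_state();print(s["tcp_pos"],s["qd"],s["tcp_rot"])
```

```text
clock 9.2167 total [-0.00246  0.00095 -0.06941] [0.00347 0.00827 0.00027] 0.514281038149988 per row [-0.00041  0.00016 -0.01157] [0.00058 0.00138 0.00004]
[ 626.26106 -181.95027  159.41483] [ 0.00206  0.27335  0.20892 -0.05095 -0.02798 -0.01284] [[ 0.00028  0.99997  0.00827]
 [ 0.99999 -0.00026 -0.00347]
 [-0.00347  0.00827 -0.99996]]
```

Request:
send_rows(
  delta_pos=[
    [-0.001,0.0003,-0.015],
    [-0.001,0.0003,-0.015],
    [0,0,-0.015],
    [0,0,-0.014],
    [0,0,0],
    [0,0,0],
    [0,0,0],
    [0,0,0],
  ],
  twist=[
    [0.0017,0.004,0],
    [0.0017,0.004,0],
    [0,0,0],
    [0,0,0],
    [0,0,0],
    [0,0,0],
    [0,0,0],
    [0,0,0],
  ],
  grip=[0.04,0.04,0.04,0.04,0.04,0.04,0.04,0.04],
)

```text
clock: 9.88
tcp_pos: [624.7, -181.6, 100.8]
tcp_rot: [[0.0, 1.0, 0.001], [1.0, -0.0, -0.0], [-0.0, 0.001, -1.0]]
contact_force: [1.1, -0.5, -1.8]
finger_gap: 49.3
grip_force: 63.8
```

Request:
send_rows(
  delta_pos=[
    [0,0,0],
    [0,0,0],
    [0,0,0],
    [0,0,0],
  ],
  twist=[
    [0,0,0],
    [0,0,0],
    [0,0,0],
    [0,0,0],
  ],
  grip=[0.04,0.04,0.04,0.04],
)

```text
clock: 10.22
tcp_pos: [624.2, -181.3, 100.3]
tcp_rot: [[0.0, 1.0, 0.0], [1.0, -0.0, 0.0], [0.0, 0.0, -1.0]]
contact_force: [0.6, 0.3, -2.3]
finger_gap: 49.0
grip_force: 63.8
```

Run:
```python
from plan import *
delta([623.8,-181,90],toolrot(np.eye(3)),6)
```

```text
clock 10.2167 total [-0.00039  0.00034 -0.01028] [-0.       0.00007  0.00028] 0.016692148737286767 per row [-0.00007  0.00006 -0.00171] [-0.       0.00001  0.00005]
```

Aligned; descend slowly, watching the force.

Request:
send_rows(
  delta_pos=[
    [0,0.0003,-0.003],
    [0,0,-0.003],
    [0,0,-0.003],
    [0,0,-0.003],
    [0,0,-0.002],
    [0,0,0],
    [0,0,0],
  ],
  twist=[
    [0,0,0],
    [0,0,0],
    [0,0,0],
    [0,0,0],
    [0,0,0],
    [0,0,0],
    [0,0,0],
  ],
  grip=[0.04,0.04,0.04,0.04,0.04,0.04,0.04],
)

```text
clock: 10.8
tcp_pos: [623.8, -180.9, 85.4]
tcp_rot: [[0.0, 1.0, -0.001], [1.0, -0.0, 0.0], [0.0, -0.001, -1.0]]
contact_force: [0.2, -0.4, -2.4]
finger_gap: 48.9
grip_force: 63.8
```

Request:
send_rows(
  delta_pos=[
    [0,0,-0.002],
    [0,0,-0.002],
    [0,0,-0.001],
    [0,0,-0.001],
    [0,0,0],
    [0,0,0],
  ],
  twist=[
    [0,0,0],
    [0,0,0],
    [0,0,0],
    [0,0,0],
    [0,0,0],
    [0,0,0],
  ],
  grip=[0.04,0.04,0.04,0.04,0.04,0.04],
)

```text
clock: 11.3
tcp_pos: [624.0, -181.0, 79.9]
tcp_rot: [[0.0, 1.0, -0.0], [1.0, -0.0, 0.0], [0.0, -0.0, -1.0]]
contact_force: [-0.7, -0.2, -2.8]
finger_gap: 48.6
grip_force: 64.0
```

Request:
send_rows(
  delta_pos=[
    [0,0,-0.001],
    [0,0,-0.001],
    [0,0,-0.001],
    [0,0,0],
    [0,0,0],
  ],
  twist=[
    [0,0,0],
    [0,0,0],
    [0,0,0],
    [0,0,0],
    [0,0,0],
  ],
  grip=[0.04,0.04,0.04,0.04,0.04],
)

```text
clock: 11.72
tcp_pos: [624.2, -181.0, 79.6]
tcp_rot: [[-0.0, 1.0, -0.001], [1.0, 0.0, -0.0], [-0.0, -0.001, -1.0]]
contact_force: [-8.1, 3.4, 14.5]
finger_gap: 49.1
grip_force: 65.8
```

Request:
send_rows(
  delta_pos=[
    [0,0,-0.001],
    [0,0,-0.001],
    [0,0,0],
    [0,0,0],
  ],
  twist=[
    [0,0,0],
    [0,0,0],
    [0,0,0],
    [0,0,0],
  ],
  grip=[0.04,0.04,0.04,0.04],
)

```text
clock: 12.05
tcp_pos: [624.2, -181.1, 79.6]
tcp_rot: [[-0.0, 1.0, -0.001], [1.0, 0.0, -0.0], [-0.0, -0.001, -1.0]]
contact_force: [-15.5, 3.9, 26.2]
finger_gap: 49.1
grip_force: 67.2
```

Request:
send_rows(
  delta_pos=[
    [0,0,0.001],
    [-0.001,0,0],
    [-0.001,0.0003,0],
    [0,0,0],
    [0,0,0],
  ],
  twist=[
    [0,0,0],
    [0,0,0],
    [0,0,0],
    [0,0,0],
    [0,0,0],
  ],
  grip=[0.04,0.04,0.04,0.04,0.04],
)

```text
clock: 12.47
tcp_pos: [623.8, -181.0, 79.5]
tcp_rot: [[0.0, 1.0, 0.003], [1.0, -0.0, -0.001], [-0.001, 0.003, -1.0]]
contact_force: [-4.9, 2.8, 14.2]
finger_gap: 49.4
grip_force: 65.8
```

Run:
```python
from plan import *
s=arm.get_state();p=s["tcp_pos"];print(p,s["contact_force"],s["wrist_torque"])
f=arm.grab_frame("side"); im=np.mean([arm.grab_frame("side")["image"].astype(float) for _ in range(8)],0)
r0,c0=175,280; k=10
a=cv2.resize((255*(im[r0:r0+60,c0:c0+70]/255)**.5).astype(np.uint8),None,fx=k,fy=k,interpolation=cv2.INTER_CUBIC)
np.save("side_seat.npy",im)
for c in [(-21.15,-16.3,75),(-21.15,48-16.3,75),(-21.15,-48-16.3,75)]:
    q=proj(f,[623.8+c[0],-181+c[1],12+c[2]])[::-1]+[-.23,.13]
    print(q); cv2.circle(a,tuple(int(v) for v in (q-[c0,r0]+.5)*k),2,(0,0,255),-1)
cv2.imwrite("pics/seat.png",a)
```

```text
[ 623.78786 -180.95829   79.50163] [-4.87869  2.78302 14.23615] [0.44032 0.63743 0.00807]
[315.25864 208.30043]
[302.20081 199.5577 ]
[328.84846 217.39859]
```

View pics/seat.png

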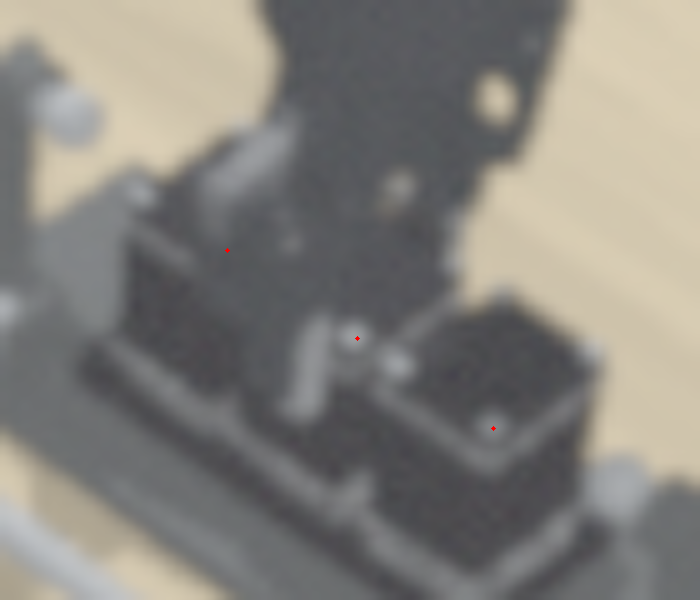

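Request:
send_rows(
  delta_pos=[
    [0,0,0],
    [0,0,0],
    [0,0,0],
    [0,0,0],
    [0,0,0],
    [0,0,0],
    [0,0,0],
    [0,0,0],
  ],
  twist=[
    [0,0,0],
    [0,0,0],
    [0,0,0],
    [0,0,0],
    [0,0,0],
    [0,0,0],
    [0,0,0],
    [0,0,0],
  ],
  grip=[0.05,0.055,0.06,0.065,0.07,0.075,0.08,0.08],
)

```text
clock: 13.58
tcp_pos: [621.9, -180.6, 75.6]
tcp_rot: [[0.0, 1.0, -0.001], [1.0, -0.0, 0.0], [0.0, -0.001, -1.0]]
contact_force: [0.4, 0.6, 0.3]
finger_gap: 79.6
grip_force: 0.0
```

Request:
send_rows(
  delta_pos=[
    [0,0,0.005],
    [0,0,0.015],
    [0,0,0.025],
    [0,0,0.03],
    [0,0,0.03],
    [0,0,0.03],
    [0,0,0],
  ],
  twist=[
    [0,0,0],
    [0,0,0],
    [0,0,0],
    [0,0,0],
    [0,0,0],
    [0,0,0],
    [0,0,0],
  ],
  grip=[0.08,0.08,0.08,0.08,0.06,0.03,0.0],
)

```text
clock: 14.17
tcp_pos: [625.8, -182.2, 221.0]
tcp_rot: [[0.0, 1.0, 0.012], [1.0, -0.0, -0.005], [-0.005, 0.012, -1.0]]
contact_force: [1.4, -0.4, 0.7]
finger_gap: 45.2
grip_force: 0.0
```

Request:
send_rows(
  delta_pos=[
    [-0.02,0,0],
    [-0.025,0,0],
    [-0.025,0,0],
    [-0.025,0,-0.01],
    [-0.02,0,-0.02],
    [-0.009,0,-0.02],
    [0,0,-0.01],
    [0,0,0],
  ],
  twist=[
    [0,0,0],
    [0,0,0],
    [0,0,0],
    [0,0,0],
    [0,0,0],
    [0,0,0],
    [0,0,0],
    [0,0,0],
  ],
  grip=[0.045,0.045,0.045,0.045,0.045,0.045,0.045,0.045],
)

```text
clock: 14.83
tcp_pos: [496.8, -180.1, 149.4]
tcp_rot: [[0.001, 1.0, -0.003], [1.0, -0.001, 0.002], [0.002, -0.003, -1.0]]
contact_force: [-0.5, 0.2, 0.1]
finger_gap: 44.7
grip_force: 0.0
```

Run:
```python
from plan import *
ims={}
for n in("side","top"):
    f=arm.grab_frame(n); im=np.mean([arm.grab_frame(n)["image"].astype(float).mean(2) for _ in range(6)],0)
    o=np.array([-.23,.13]) if n=="side" else np.array([.41,.02])
    for nm,y0 in(("L",48),("M",0),("R",-48)):
        for a,b in((1,1),(1,-1),(-1,1),(-1,-1)):
            q=proj(f,[623.8+a*21.15,-181+y0+b*16.3,87])[::-1]+o
            c=np.round(q).astype(int); w=im[c[1]-2:c[1]+3,c[0]-2:c[0]+3]; ww=np.clip(w-np.median(w)-5,0,None)
            g=np.mgrid[-2:3,-2:3]; d=[(ww*g[1]).sum()/ww.sum()+c[0]-q[0],(ww*g[0]).sum()/ww.sum()+c[1]-q[1]]
            print(n,nm,a,b,np.round(d,2),int(w.max()-np.median(w)))
delta([498.3,-181,75],toolrot(np.eye(3)),5);
```

```text
side L 1 1 [ 1.66 -0.6 ] 75
side L 1 -1 [ 0.92 -0.64] 60
side L -1 1 [nan nan] 3
side L -1 -1 [0.51 0.59] 24
side M 1 1 [ 0.26 -1.6 ] 22
side M 1 -1 [ 0.91 -0.83] 37
side M -1 1 [-0.85 -0.3 ] 47
side M -1 -1 [-0.61 -0.08] 43
side R 1 1 [ 0.32 -1.37] 46
side R 1 -1 [ 1.37 -0.65] 41
side R -1 1 [-0.42 -0.31] 44
side R -1 -1 [-0.05 -0.17] 45
top L 1 1 [-0.31  0.03] 113
top L 1 -1 [ 0.33 -0.13] 138
top L -1 1 [-0.15  0.37] 124
top L -1 -1 [0.22 0.26] 156
top M 1 1 [-0.58  0.09] 136
top M 1 -1 [-0.34  0.08] 94
top M -1 1 [-0.57  0.56] 167
top M -1 -1 [ 1.04 -0.01] 6
top R 1 1 [-1.11 -0.85] 8
top R 1 -1 [-1.03 -0.93] 19
top R -1 1 [nan nan] 3
top R -1 -1 [nan nan] 3
clock 15.5333 total [ 0.0003  -0.00038 -0.07582] [-0.00028 -0.00061  0.0002 ] 0.040107774251190616 per row [ 0.00006 -0.00008 -0.01516] [-0.00006 -0.00012  0.00004]<stdin>:10: RuntimeWarning: invalid value encountered in scalar divide
```

Request:
send_rows(
  delta_pos=[
    [0,0,-0.02],
    [0,0,-0.02],
    [0,0,-0.02],
    [0,0,-0.015],
    [0,0,0],
    [0,0,0],
  ],
  twist=[
    [0,0,0],
    [0,0,0],
    [0,0,0],
    [0,0,0],
    [0,0,0],
    [0,0,0],
  ],
  grip=[0.045,0.045,0.045,0.045,0.045,0.035],
)

```text
clock: 16.03
tcp_pos: [497.3, -180.3, 75.1]
tcp_rot: [[0.0, 1.0, -0.003], [1.0, -0.0, 0.001], [0.001, -0.003, -1.0]]
contact_force: [-0.8, 0.2, 0.3]
finger_gap: 35.8
grip_force: 0.0
```

Request:
send_rows(
  delta_pos=[
    [0,0,0],
    [0,0,0],
    [0,0,0],
    [0,0,0],
    [0,0,0],
    [0,0,0],
    [0,0,0],
  ],
  twist=[
    [0,0,0],
    [0,0,0],
    [0,0,0],
    [0,0,0],
    [0,0,0],
    [0,0,0],
    [0,0,0],
  ],
  grip=[0.025,0.018,0.014,0.008,0.008,0.008,0.008],
)

```text
clock: 16.62
tcp_pos: [498.3, -181.1, 76.3]
tcp_rot: [[0.0, 1.0, 0.0], [1.0, -0.0, -0.001], [-0.001, 0.0, -1.0]]
contact_force: [-1.4, -2.0, 2.7]
finger_gap: 9.5
grip_force: 58.5
```

Run:
```python
import numpy as np
a=np.radians(np.linspace(23.8,100,17)); p=np.c_[-88*np.cos(a),88*np.sin(a)]; print(np.round(np.diff(p,axis=0)/1000,4).tolist())
```

```text
[[0.0032, 0.0066], [0.0038, 0.0063], [0.0043, 0.0059], [0.0047, 0.0056], [0.0052, 0.0051], [0.0056, 0.0047], [0.006, 0.0042], [0.0063, 0.0037], [0.0066, 0.0032], [0.0068, 0.0026], [0.007, 0.002], [0.0072, 0.0014], [0.0073, 0.0008], [0.0073, 0.0002], [0.0073, -0.0004], [0.0072, -0.001]]
```

Request:
send_rows(
  delta_pos=[
    [0.0032,0,0.0066],
    [0.0038,0,0.0063],
    [0.0043,0,0.0059],
    [0.0047,0,0.0056],
    [0,0,0],
    [0,0,0],
  ],
  twist=[
    [0,0,0],
    [0,0,0],
    [0,0,0],
    [0,0,0],
    [0,0,0],
    [0,0,0],
  ],
  grip=[0.008,0.008,0.008,0.008,0.008,0.008],
)

```text
clock: 17.12
tcp_pos: [511.5, -181.0, 99.5]
tcp_rot: [[-0.0, 1.0, -0.007], [1.0, 0.0, 0.0], [0.0, -0.007, -1.0]]
contact_force: [-9.3, -2.4, 4.0]
finger_gap: 9.6
grip_force: 59.1
```

Run:
```python
from plan import *
a=[]
for n,(r0,c0) in {"top":(110,260),"side":(160,240)}.items():
    im=np.mean([arm.grab_frame(n)["image"].astype(float) for _ in range(4)],0)[r0:r0+110,c0:c0+110]
    a.append(cv2.resize((255*(im/255)**.5).astype(np.uint8),(400,400),interpolation=cv2.INTER_CUBIC))
cv2.imwrite("pics/bail.png",np.hstack(a))
f=arm.grab_frame("side"); print([ (q["at"],q["p"]) for q in arm.spot_point(f,"bail_bar")[:2]])
print(arm.get_state()["tcp_pos"])
for t in (24,42): 
    A=np.radians(t); print(t,proj(f,[578.8-88*np.cos(A),-181,30+88*np.sin(A)]))
```

```text
[([220.9, 285.6], 0.55)]
[ 511.39662 -180.99946   99.41362]
24 [229.35777 284.27113]
42 [220.51353 288.60943]
```

View pics/bail.png

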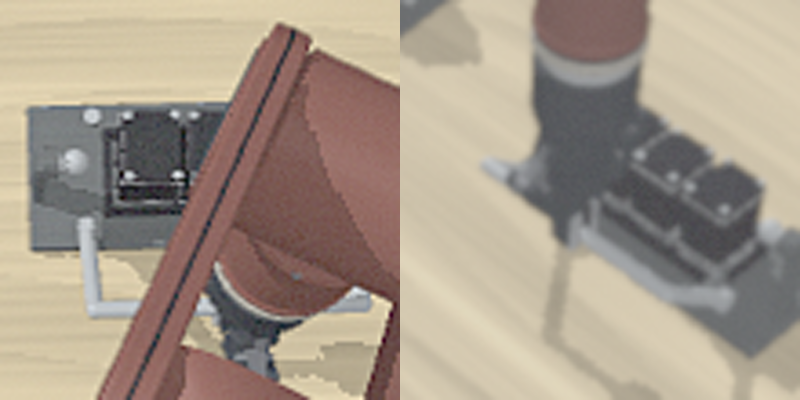

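Request:
send_rows(
  delta_pos=[
    [0.0052,0,0.0051],
    [0.0056,0,0.0047],
    [0.006,0,0.0042],
    [0.0063,0,0.0037],
    [0.0066,0,0.0032],
    [0.0068,0,0.0026],
    [0,0,0],
  ],
  twist=[
    [0,0,0],
    [0,0,0],
    [0,0,0],
    [0,0,0],
    [0,0,0],
    [0,0,0],
    [0,0,0],
  ],
  grip=[0.008,0.008,0.008,0.008,0.008,0.008,0.008],
)

```text
clock: 18.2
tcp_pos: [551.3, -181.2, 126.8]
tcp_rot: [[0.0, 1.0, -0.0], [1.0, -0.0, -0.001], [-0.001, -0.0, -1.0]]
contact_force: [-8.2, 1.2, 17.7]
finger_gap: 9.5
grip_force: 62.1
```

Request:
send_rows(
  delta_pos=[
    [0.007,0,0.002],
    [0.0072,0,0.0014],
    [0.0073,0,0.0008],
    [0.0073,0,0.0002],
    [0.0073,0,-0.0004],
    [0.0072,0,-0.001],
    [0,0,0],
    [0,0,0],
  ],
  twist=[
    [0,0,0],
    [0,0,0],
    [0,0,0],
    [0,0,0],
    [0,0,0],
    [0,0,0],
    [0,0,0],
    [0,0,0],
  ],
  grip=[0.008,0.008,0.008,0.008,0.008,0.008,0.008,0.008],
)

```text
clock: 18.87
tcp_pos: [594.8, -181.2, 127.9]
tcp_rot: [[0.0, 1.0, 0.001], [1.0, -0.0, -0.001], [-0.001, 0.001, -1.0]]
contact_force: [0.6, -1.8, 4.3]
finger_gap: 9.5
grip_force: 64.5
```

Request:
send_rows(
  delta_pos=[
    [0,0,0],
    [0,0,0],
    [0,0,0],
    [0,0,0],
    [0,0,0],
    [0,0,0.015],
    [0,0,0.025],
    [0,0,0.025],
  ],
  twist=[
    [0,0,0],
    [0,0,0],
    [0,0,0],
    [0,0,0],
    [0,0,0],
    [0,0,0],
    [0,0,0],
    [0,0,0],
  ],
  grip=[0.016,0.024,0.03,0.035,0.035,0.035,0.035,0.035],
)

```text
clock: 19.53
tcp_pos: [592.8, -180.1, 190.9]
tcp_rot: [[0.0, 1.0, -0.004], [1.0, -0.0, 0.002], [0.002, -0.004, -1.0]]
contact_force: [0.7, -0.2, 0.7]
finger_gap: 35.4
grip_force: 0.0
```

Request:
send_rows(
  delta_pos=[
    [-0.005,0,0],
    [-0.005,0,0],
    [-0.005,0,0],
    [-0.005,0,0],
    [-0.005,0,0],
    [-0.005,0,0],
    [0,0,0],
    [0,0,0],
  ],
  twist=[
    [0,-0.0873,0],
    [0,-0.0873,0],
    [0,-0.0873,0],
    [0,-0.0873,0],
    [0,-0.0873,0],
    [0,-0.0873,0],
    [0,0,0],
    [0,0,0],
  ],
  grip=[0.03,0.02,0.01,0,0,0,0,0],
)

```text
clock: 20.2
tcp_pos: [562.4, -180.5, 190.9]
tcp_rot: [[0.002, 0.868, 0.497], [1.0, -0.002, 0.001], [0.002, 0.497, -0.868]]
contact_force: [0.8, -0.5, -0.0]
finger_gap: 0.2
grip_force: 0.0
```

Run:
```python
from plan import *
from scipy.optimize import minimize_scalar
Rt=toolrot(R.from_rotvec([0,-np.pi/6,0]).as_matrix())
delta([565,-181,167],Rt,4)
f=arm.grab_frame("side"); g=arm.grab_frame("top")
for F in(f,g): print(arm.spot_point(F,"bail_bar")[:2], [ (t,np.round(proj(F,[578.8-88*np.cos(np.radians(t)),-181,30+88*np.sin(np.radians(t))]),1)) for t in(90,100,110)])
a=np.radians(np.linspace(100,131,9)); p=np.c_[-88*np.cos(a),88*np.sin(a)]; print(np.round(np.diff(p,axis=0)/1000,4).tolist())
```

```text
clock 20.2 total [ 0.00257 -0.00051 -0.02388] [-0.0016  -0.00318  0.00171] 0.2261692996285433 per row [ 0.00064 -0.00013 -0.00597] [-0.0004  -0.0008   0.00043]
[{'at': [197.2, 308.2], 'p': 0.9}] [(90, array([201., 306.])), (100, array([198.7, 309.8])), (110, array([197.2, 313.3]))]
[{'at': [159.7, 323.4], 'p': 0.72}] [(90, array([163.2, 323.2])), (100, array([157.2, 322.7])), (110, array([151.7, 322.1]))]
[[0.0058, -0.0012], [0.0057, -0.0016], [0.0056, -0.002], [0.0055, -0.0024], [0.0053, -0.0027], [0.0051, -0.0031], [0.0049, -0.0034], [0.0046, -0.0037]]
```

Request:
send_rows(
  delta_pos=[
    [0.001,-0.0005,-0.012],
    [0.0015,0,-0.012],
    [0.005,0,-0.009],
    [0.005,0,-0.009],
    [0.003,0,-0.005],
    [0,0,0],
    [0,0,0],
  ],
  twist=[
    [0,0,0],
    [0,0,0],
    [0,0,0],
    [0,0,0],
    [0,0,0],
    [0,0,0],
    [0,0,0],
  ],
  grip=[0,0,0,0,0,0,0],
)

```text
clock: 20.98
tcp_pos: [579.6, -180.9, 144.1]
tcp_rot: [[-0.001, 0.867, 0.499], [1.0, 0.0, 0.001], [0.001, 0.499, -0.867]]
contact_force: [1.3, -0.9, 0.1]
finger_gap: -0.3
grip_force: 0.0
```

Request:
send_rows(
  delta_pos=[
    [0.0058,0,-0.0012],
    [0.0057,0,-0.0016],
    [0.0056,0,-0.002],
    [0.0055,0,-0.0024],
    [0,0,0],
    [0,0,0],
  ],
  twist=[
    [0,0,0],
    [0,0,0],
    [0,0,0],
    [0,0,0],
    [0,0,0],
    [0,0,0],
  ],
  grip=[0,0,0,0,0,0],
)

```text
clock: 21.48
tcp_pos: [602.5, -181.2, 137.5]
tcp_rot: [[-0.0, 0.866, 0.5], [1.0, 0.0, 0.0], [0.0, 0.5, -0.866]]
contact_force: [0.6, -0.1, 0.7]
finger_gap: 0.1
grip_force: 0.0
```

Run:
```python
from plan import *
s=arm.get_state(); print(s["tcp_pos"],s["contact_force"])
f=arm.grab_frame("side")
print(arm.spot_point(f,"bail_bar")[:2], [ (t,np.round(proj(f,[578.8-88*np.cos(np.radians(t)),-181,30+88*np.sin(np.radians(t))]),1)) for t in(100,110,115,120,129)])
```

```text
[ 602.48766 -181.21279  137.50058] [ 0.56502 -0.09062  0.69202]
[{'at': [194.9, 311.5], 'p': 0.59}] [(100, array([198.7, 309.8])), (110, array([197.2, 313.3])), (115, array([196.8, 315. ])), (120, array([196.6, 316.5])), (129, array([196.8, 318.9]))]
```

```bash
cat > bailangle.py <<'E'
from plan import *
def score():
    for n,o in(("side",[-.23,.13]),("top",[.41,.02])):
        f=arm.grab_frame(n); im=np.mean([arm.grab_frame(n)["image"].astype(np.float32).mean(2) for _ in range(3)],0).astype(np.float32)
        for ys in (np.arange(-88,-55,3),np.arange(55,89,3)):
            sc=[]
            A=np.arange(90,134,2)
            for t in A:
                a=np.radians(t); q=np.array([proj(f,[578.8-88*np.cos(a),-181+y,30+88*np.sin(a)])[::-1]+o for y in ys],np.float32)
                v=cv2.remap(im,q[:,:1].copy(),q[:,1:].copy(),1); sc.append(int(v.min()))
            print(n,"y",ys[0],"best",A[np.argmax(sc)],sc)
score()
E
python3 bailangle.py
```

```text
side y -88 best 120 [23, 24, 24, 26, 29, 31, 35, 50, 71, 90, 106, 118, 126, 129, 131, 132, 131, 125, 119, 113, 109, 110]
side y 55 best 92 [67, 84, 76, 51, 42, 35, 31, 30, 29, 29, 28, 28, 29, 29, 29, 30, 30, 30, 30, 30, 29, 29]
top y -88 best 116 [31, 32, 30, 31, 31, 38, 52, 51, 28, 13, 43, 112, 142, 156, 155, 72, 10, 17, 21, 20, 19, 18]
top y 55 best 116 [2, 4, 5, 25, 10, 12, 12, 12, 12, 8, 51, 106, 142, 155, 147, 79, 4, 11, 19, 16, 16, 10]
```

Request:
send_rows(
  delta_pos=[
    [0.0053,0,-0.0027],
    [0,0,0],
    [0.0051,0,-0.0031],
    [0,0,0],
    [0.0049,0,-0.0034],
    [0,0,0],
  ],
  twist=[
    [0,0,0],
    [0,0,0],
    [0,0,0],
    [0,0,0],
    [0,0,0],
    [0,0,0],
  ],
  grip=[0,0,0,0,0,0],
)

```text
clock: 22.48
tcp_pos: [617.6, -181.1, 127.8]
tcp_rot: [[0.0, 0.866, 0.5], [1.0, -0.0, 0.0], [0.001, 0.5, -0.866]]
contact_force: [-0.1, -0.3, 0.4]
finger_gap: -0.2
grip_force: 0.0
```

Request:
send_rows(
  delta_pos=[
    [0.0023,0,-0.0018],
    [0.0023,0,-0.0018],
    [0,0,0],
    [0,0,0],
  ],
  twist=[
    [0,0,0],
    [0,0,0],
    [0,0,0],
    [0,0,0],
  ],
  grip=[0,0,0,0],
)

```text
clock: 22.82
tcp_pos: [621.1, -181.1, 125.0]
tcp_rot: [[-0.001, 0.867, 0.498], [1.0, 0.001, 0.001], [0.001, 0.498, -0.867]]
contact_force: [-16.5, 1.7, 12.3]
finger_gap: -0.0
grip_force: 9.8
```

```bash
python3 bailangle.py
```

```text
side y -88 best 128 [24, 23, 21, 21, 22, 22, 24, 24, 24, 28, 36, 50, 64, 81, 95, 106, 115, 122, 127, 130, 130, 127]
side y 55 best 100 [66, 84, 102, 109, 117, 119, 119, 90, 56, 40, 32, 28, 29, 29, 29, 29, 29, 29, 29, 29, 29, 28]
top y -88 best 132 [18, 15, 14, 15, 17, 20, 21, 32, 31, 33, 29, 33, 32, 29, 33, 44, 47, 50, 51, 55, 103, 140]
top y 55 best 130 [3, 7, 5, 18, 11, 10, 19, 17, 17, 20, 20, 21, 20, 11, 11, 8, 19, 90, 116, 140, 156, 153]
```

Request:
send_rows(
  delta_pos=[
    [-0.003,0,0.005],
    [-0.005,0,0.0087],
    [-0.01,0,0.0173],
    [-0.015,0,0.026],
    [-0.015,0,0.026],
    [-0.015,0,0.026],
    [0,0,0],
    [0,0,0],
  ],
  twist=[
    [0,0,0],
    [0,0,0],
    [0,0,0],
    [0,0,0],
    [0,0,0],
    [0,0,0],
    [0,0,0],
    [0,0,0],
  ],
  grip=[0,0,0,0,0,0,0,0],
)

```text
clock: 23.88
tcp_pos: [559.4, -182.0, 236.9]
tcp_rot: [[0.001, 0.864, 0.504], [1.0, 0.001, -0.003], [-0.003, 0.504, -0.864]]
contact_force: [-0.0, 0.2, -0.0]
finger_gap: 0.1
grip_force: 0.0
```

```bash
sed -i 's/134,2/138,1/' bailangle.py; python3 bailangle.py; python3 -c "
from rig import arm;s=arm.get_state();print(s['clock'],s['tcp_pos'],s['qd'].round(1),s['contact_force'])"
```

```text
side y -88 best 128 [29, 29, 28, 28, 29, 29, 28, 29, 29, 29, 28, 27, 26, 25, 24, 23, 23, 23, 26, 31, 35, 41, 49, 57, 65, 73, 81, 88, 94, 100, 105, 109, 113, 117, 120, 123, 125, 127, 129, 129, 129, 127, 125, 123, 122, 121, 120, 120]
side y 55 best 135 [66, 76, 83, 92, 101, 108, 110, 115, 117, 117, 118, 118, 118, 118, 117, 118, 118, 117, 117, 117, 117, 116, 115, 114, 114, 113, 113, 112, 111, 109, 111, 112, 114, 117, 121, 123, 125, 128, 130, 131, 133, 134, 135, 136, 136, 137, 137, 137]
top y -88 best 123 [53, 17, 18, 18, 16, 20, 19, 19, 19, 18, 23, 20, 23, 24, 25, 25, 23, 24, 21, 22, 26, 26, 26, 27, 27, 22, 17, 19, 21, 26, 35, 46, 54, 61, 51, 32, 16, 13, 15, 1, 4, 7, 10, 14, 17, 20, 21, 23]
top y 55 best 130 [5, 5, 4, 5, 5, 11, 22, 22, 13, 14, 8, 13, 18, 19, 19, 15, 19, 20, 20, 20, 20, 20, 20, 15, 19, 21, 17, 13, 11, 8, 5, 3, 21, 60, 92, 104, 118, 130, 141, 152, 157, 155, 153, 151, 139, 127, 115, 82]
24.2833 [ 558.57265006 -180.76332652  232.40625632] [-0.1 -0.3 -0.3  0.1  0.  -0. ] [-0.44740318  0.26756079  0.24129861]
```

The bail is still at its home angle (about 129–130° by the bar) with the arm clear, so I'll hand in.

```bash
python3 -c "
from rig import arm;print(arm.hand_in())"
```

```text
the job is handed in; nothing more can be done
None
```

I put the module in the middle bay, swung the bail over until it read fully home (about 2.08 rad), and handed the job in at about 24 s with the arm clear; the hand-in gave no verdict, so I can't confirm it passed.

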